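Switch the walnut feed to the other tub

ROBOT

A 6-joint arm with a two-finger parallel gripper is mounted at the origin on the work surface. World frame = base frame: x ahead of the robot, y to its left, z up, the work surface at z = 0. Lengths are in m, angles in degrees, forces in N, time in s.
With the tool pointing down it reaches from about 0.4 to 0.825 m from the base axis. Payload 7 kg.
Tool frame: the origin (TCP) lies on the centre line of the jaws, within the pads' length; the fingertips stand 17 mm ahead of it and the grasp point (between the pads) lies 2 mm behind it; y points along the fingers, z is the direction in which the jaws open and shut, and the axes are right-handed (so a half turn about y gives the same grasp; the last joint's range is limited). The gripper opens to 88 mm and grips with 3 to 60 N. Pads are 19 mm wide; open, the fingers measure 130 mm over their backs; the gripper's body (78 mm by 193 mm) begins 47 mm behind the grasp point.
Start: joints at [-46.518, 20.546, 0.682, 0, -70.136, -16.507], TCP at [0.306, -0.602, 0.244] pointing down, gripper open.
Joint ranges: [-176.03, 176.03], [-82.01, 121.73], [-58.28, 71.71], [-173.87, 95.51], [-174.79, -0.11], [-173.66, 173.66]. Speed limits (degrees/s): [136.94, 136.94, 172.46, 180, 180, 180].

INTERFACE

Orientations are given as [roll, pitch, yaw] about the fixed x, y, z axes, in that order (R = Rz(yaw) Ry(pitch) Rx(roll)).
In Python, from plant import r, capture, camera_info gives the robot as it stands. The module is installed in compiled form; this text tells all that it offers.
- The arm moves only by the tool apply_moves, never from a script. Its argument "deltas" is a list of rows, each an object of numbers: "tx", "ty", "tz": the shift along the tool's x, y, z in m; "turn": the turn about the tool's y in rad; "gripper": the finger opening in m, from 0 to 0.0876. A call has 1 to 5 rows; each row is the pose to reach, as a shift and turn from the pose commanded when the call began, along the tool's axes at that moment; what a row does not reach only later rows make up. A row lasts 1/10 s, in which the tool goes at most 50 mm and 8.59 degrees, less where a joint would pass 70% of its speed; a pose out of reach is approached as far as the arm can. A call with a gripper value outside its range is refused whole. The fingers move at their own pace and stop on an object; "newtons" is the grip in N (left out, the last holds). Time passes only in rows, so rows that repeat a pose let the fingers close. It gives the time, the measured TCP pose, the force and the opening at its end, in the units of the state.
- r.get_state(): the state, without advancing time (a new reading comes with each control period).
- capture(name): name is "scene" or "top"; returns (picture, depth): 420x560x3 uint8, red, green, blue; 420x560 float32, m along the optical axis (not along the pixel's ray), 0 where there is no reading.
- camera_info(name): a dict with "K" (3x3 intrinsics, pixels), "eye" and "orientation" of the camera in the world. Camera axes: x right, y up, looking along -z (the intrinsics and any distortion apply to the point x, -y, -z); pixel columns grow to the right and rows downward; lengths in m; the calibration is good to about 2 mm. A picture is of the moment at which its call begins. camera_info takes no time and is no camera call.
- r.close_job(): hands the job in, once; it reports no verdict.
The state is a dict: "time_s": time; "joints": joint angles; "qd": joint speeds; "joint_torque": joint torques, N m; "tcp_pos": TCP position; "eef_rot": TCP orientation; "contact_force": force on the tool from outside, world axes, zero at the start; "moment": the same for the moment, N m; "gripper_width": finger opening in m.
Only numpy, scipy, OpenCV 4.12 (cv2) and the standard library are available. Lean on these libraries where they do the work, as an engineer would, in place of code of your own. Each camera call takes 0.05 s, during which the arm holds its last target.

TASK

Switch the walnut feed over to the other chute: press down the yellow pad on the raised end of the teal seesaw trough until the trough rocks over and stays down on that side. Then push the shutter's red plate all the way in, so that all three walnuts roll down that chute into its tub. Nothing is to be picked up: do not touch the walnuts, and leave the tubs, bottle, mug and spoon where they stand.

Things in the scene. Friction and masses are not known exactly. Their poses are not given: they have to be found in the camera images.
- stand: Fixed wooden feed stand. Origin on the counter, under the trough's pivot; z up, x away from the robot (yaw within 0.25 rad) and up the feed ramp, y left along the level trough; offsets below are in this frame. Ramp 43 mm wide, walls up to z 163 mm at its low end (x 24 mm), 192 mm at its top (x 195 mm). Aluminium chutes, |y| 83 to 168 mm, below z 113 mm, lead from the trough's ends to the tubs.
- trough (a joint): Tilt (rad) of the teal seesaw trough, 190 mm long, about an axle along the stand's x at z 125 mm; stops at +-0.3; starts on either. Positive: right (-y) end low, feeds the right tub; negative: left end low. Top-heavy: pushed past level by under 2 N on a pad, it falls onto the other stop by itself and stays. Steel ball at mid front wall reaches z 195 mm.
- pad_left (a point): Centre of the top of the left yellow press pad, a flat tab 42 mm (x) by 36 mm (y) by 5 mm on the robot's side of the trough, tilting with it. At level: x -46, y +77, z 160 mm; about 23 mm higher when its end is raised, 23 mm lower when down. Free space under it.
- pad_right (a point): The same on the right end: at level at x -46, y -77, z 160 mm.
- shutter (a joint): Shutter travel (m). 0: closed (starts within 0.004), an aluminium blade across the ramp holding the walnuts back; 0.05: fully open, at its stop. Slides towards the stand's +y against about 1.5 N of friction and stays where left. Walnuts pass when it is open by more than about 0.04.
- push_plate (a point): Centre of the outer face (facing the stand's -y) of the shutter's upright red push plate, 36 mm (x) by 55 mm (z, from 147 to 203 mm) by 5 mm. Closed: x 75, y -89, z 175 mm; open: y -39. Push it towards +y. Its outer side is free for 60 mm and more, except the trough's right end (x below 27 mm).
- walnut1: Brown walnut, ball of 32 mm, 14 g, lowest on the ramp behind the shutter. Origin at its centre.
- walnut2: The same, the middle one.
- walnut3: The same, the uppermost.
- tub_left_in (a point): Centre of the inner floor (4 mm over the counter) of the loose blue tub under the left chute, 130 x 130 x 48 mm, walls 4 mm.
- tub_right_in (a point): The same for the loose white tub under the right chute.
- bottle: White bottle with yellow label, 68 mm across, 190 mm high, beyond the left chute; bystander. Origin under its middle.
- jug: White mug, 68 mm across, 70 mm high, beyond the right tub; bystander. Origin under its middle.
- spoon: Steel spoon, 170 mm, lying on the counter on the robot's side of the left tub; bystander. Origin under its middle.

How it is judged (in metres and radians):
On the way, in this order (a step that is already met when the one before it is completed fails the run):
1. the trough is rocked over to the other side and stays down there (0.3 s), all walnuts still behind the shutter (distance of pad_left from where it was at the start of the episode above 0.0262 m and (value of joint trough below -0.25 rad or value of joint trough above 0.25 rad) and height (world z) of each of walnut1, walnut2, walnut3 above 0.14 m), for 0.3 s.
2. all three walnuts are in the tub on that side (((value of joint trough below -0.25 rad and horizontal distance between each of walnut1, walnut2, walnut3 and tub_left_in below 0.07 m and height (world z) of each of walnut1, walnut2, walnut3 below 0.058 m) or (value of joint trough above 0.25 rad and horizontal distance between each of walnut1, walnut2, walnut3 and tub_right_in below 0.07 m and height (world z) of each of walnut1, walnut2, walnut3 below 0.058 m))), for 0.2 s.
At the end, for the whole second after the job is handed in: The trough rests on the stop opposite to its start (tilt beyond 0.25 rad), the shutter is open by more than 40 mm, and all three walnuts lie still (below 50 mm/s) in the tub at the trough's low end: centres within 70 mm of the tub's middle and below 58 mm (distance of pad_left from where it was at the start of the episode above 0.0262 m and (value of joint trough below -0.25 rad or value of joint trough above 0.25 rad) and ((value of joint trough below -0.25 rad and horizontal distance between each of walnut1, walnut2, walnut3 and tub_left_in below 0.07 m and height (world z) of each of walnut1, walnut2, walnut3 below 0.058 m) or (value of joint trough above 0.25 rad and horizontal distance between each of walnut1, walnut2, walnut3 and tub_right_in below 0.07 m and height (world z) of each of walnut1, walnut2, walnut3 below 0.058 m)) and value of joint shutter above 0.04 m and linear speed of each of walnut1, walnut2, walnut3 below 0.05 m/s); the robot touches nothing.
It fails at once if the robot touches a walnut (contact force between any of the fingers, the arm and walnut1 above 0.3 N or contact force between any of the fingers, the arm and walnut2 above 0.3 N or contact force between any of the fingers, the arm and walnut3 above 0.3 N).
It fails at once if a walnut is lifted (height (world z) of any of walnut1, walnut2, walnut3 above 0.23 m).
It fails at once if a tub is shifted by more than 25 mm or lifted (distance of any of tub_left_in, tub_right_in from where it was at the start of the episode above 0.025 m).
It fails at once if the bottle, mug or spoon is moved by more than 20 mm (distance of any of bottle, jug, spoon from where it was at the start of the episode above 0.02 m).
It also fails if it takes over 42 s, if anything falls off the work surface, if the arm or the gripper's body presses on something with over 40 N, if the wrist force passes 120 N, or if a joint passes its speed limit or range.

## Working session

There is one attempt and no reset: what is moved stays moved. The work goes in short steps, Python scripts to look and compute and a tool call to move; the robot and the scene stay as the last step left them, time stands still between calls to the robot, and variables do not carry over. Pictures are saved under pics/ and viewed, and the job is handed in when it is done.

Besides the shell and the picture viewer there is one more tool, called after "Call:" as a command line: name --argument value ..., lists and objects as JSON in quotes. apply_moves: Moves the arm, as the interface text tells. Its arguments: {"type":"object","properties":{"deltas":{"type":"array","items":{"type":"object","properties":{"tx":{"type":"number"},"ty":{"type":"number"},"tz":{"type":"number"},"turn":{"type":"number"},"gripper":{"type":"number"}}}},"newtons":{"type":"number"}},"required":["deltas"]}

```bash
mkdir -p pics
cat > h.py <<'E'
import numpy as np, cv2
from plant import r, capture, camera_info
def snap(n,f):
    p,d=capture(n); cv2.imwrite(f'pics/{f}.png',p[:,:,::-1]); np.save(f'pics/{f}_d.npy',d); np.save(f'pics/{f}_p.npy',p); return p,d
E
python3 - <<'E'
from h import *
for n in("scene","top"):
    snap(n,n+"0"); print(camera_info(n))
print(r.get_state())
E
```

```text
{'K': array([[514.82719086,   0.        , 272.92564453],
       [  0.        , 514.82719086, 204.15738844],
       [  0.        ,   0.        ,   1.        ]]), 'eye': array([ 1.16927395, -0.54763497,  0.91653297]), 'orientation': array([45.17638762, -0.7074376 , 48.66355652])}
{'K': array([[526.80303966,   0.        , 277.88934195],
       [  0.        , 526.80303966, 208.43058074],
       [  0.        ,   0.        ,   1.        ]]), 'eye': array([0.46478617, 0.01247082, 1.1904895 ]), 'orientation': array([  5.71074526,  -0.22400476, -88.33393688])}
{'time_s': 0.1, 'joints': array([-4.65179154e+01,  2.05858699e+01,  6.40300187e-01, -1.76190603e-02,
       -7.01359344e+01, -1.65072588e+01]), 'qd': array([ 0.10921744, -0.11112247,  0.11324359,  0.10023813,  0.02114781,
        0.12015701]), 'joint_torque': array([-7.56592272e-04, -5.84164882e+01,  2.93753207e+01,  7.01548755e+00,
        1.02256119e-02, -6.31025455e-05]), 'tcp_pos': array([ 0.30597996, -0.60121315,  0.24274292]), 'eef_rot': array([-8.99171484e+01,  7.27897776e-03,  2.69688325e+01]), 'contact_force': array([ 0.40415087,  0.09868566, -1.64102716]), 'moment': array([-0.02266506,  0.00664457, -0.00197198]), 'gripper_width': 0.08778526914273073}
```

View pics/scene0.png

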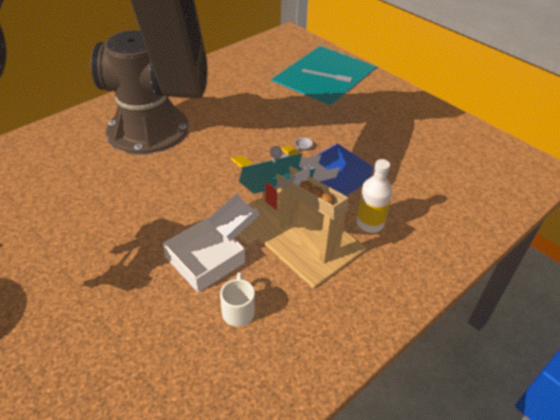

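View pics/top0.png

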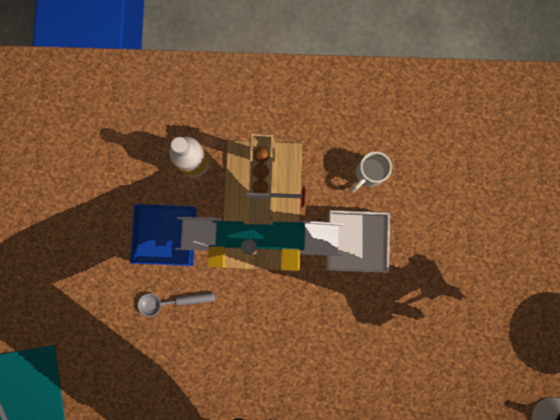

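The top view (up = +x, left = +y) shows the yellow pads at about (216,258) and (290,259), the red plate at about (304,197) and the walnuts at about (262,155–190). Next I'll measure them from the depth.

```bash
cat >> h.py <<'E'
from scipy.spatial.transform import Rotation as R
def cloud(n,d):
    c=camera_info(n);K=c['K'];v,u=np.mgrid[:d.shape[0],:d.shape[1]]
    P=np.stack([(u-K[0,2])/K[0,0]*d,-(v-K[1,2])/K[1,1]*d,-d],-1)
    return P@R.from_euler('xyz',c['orientation'],degrees=True).as_matrix().T+c['eye']
E
cat > m.py <<'E'
from h import *
import sys
tag=sys.argv[1]
for n in("scene","top"):
    p=np.load(f'pics/{n}{tag}_p.npy');d=np.load(f'pics/{n}{tag}_d.npy');W=cloud(n,d)
    h=cv2.cvtColor(p,cv2.COLOR_RGB2HSV).astype(int);H,S,V=h[...,0],h[...,1],h[...,2]
    print(n,'table z',np.median(W[330:400,200:400,2]))
    for nm,m in(('yellow',(H>20)&(H<32)&(S>190)&(V>110)),('red',((H<4)|(H>174))&(S>150)&(V>60)),('teal',(H>80)&(H<97)&(S>120))):
        m=m&(d>0)&(W[...,2]>0.1)&(W[...,2]<0.25)&(W[...,0]<.75)&(W[...,0]>.25)
        k,l,st,ce=cv2.connectedComponentsWithStats(m.astype(np.uint8))
        for i in range(1,k):
            if st[i,4]<15: continue
            q=W[l==i]; print(nm,st[i],'med',np.median(q,0).round(4),'lo',np.percentile(q,5,0).round(3),'hi',np.percentile(q,95,0).round(3))
E
python3 m.py 0
```

```text
scene table z -0.001560905664413248
yellow [282 146  17   9  82] med [0.4708 0.1317 0.1346] lo [0.458 0.118 0.129] hi [0.486 0.148 0.139]
yellow [231 156  21  11 134] med [ 0.4715 -0.0163  0.1802] lo [ 0.454 -0.031  0.175] hi [0.487 0.    0.185]
red [266 183  10  24  95] med [ 0.5969 -0.0375  0.1827] lo [ 0.582 -0.039  0.157] hi [ 0.609 -0.035  0.201]
teal [271 155  29  23 189] med [0.4961 0.0934 0.1202] lo [0.494 0.068 0.108] hi [0.519 0.136 0.143]
teal [266 175  10  10  35] med [0.515  0.0264 0.1304] lo [0.506 0.007 0.123] hi [0.546 0.049 0.158]
top table z -0.0010950366485794616
yellow [281 249  18  22 345] med [ 0.4681 -0.0144  0.1807] lo [ 0.451 -0.029  0.175] hi [0.486 0.    0.186]
yellow [208 254  16  13 169] med [0.4617 0.13   0.1359] lo [0.452 0.117 0.13 ] hi [0.474 0.146 0.141]
red [302 188   2  18  29] med [ 0.5849 -0.035   0.2016] lo [ 0.574 -0.036  0.197] hi [ 0.601 -0.033  0.204]
teal [ 213  221   92   29 1945] med [0.5174 0.0343 0.1302] lo [ 0.494 -0.034  0.103] hi [0.539 0.12  0.16 ]
```

Run:
```python
import cv2
a=cv2.imread('pics/top0.png')[120:280,180:400];cv2.imwrite('pics/top0z.png',cv2.resize(a,None,fx=3.5,fy=3.5,interpolation=2))
a=cv2.imread('pics/scene0.png')[120:290,160:400];cv2.imwrite('pics/scene0z.png',cv2.resize(a,None,fx=3.2,fy=3.2,interpolation=2))
```

```text
(no output)
```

View pics/top0z.png

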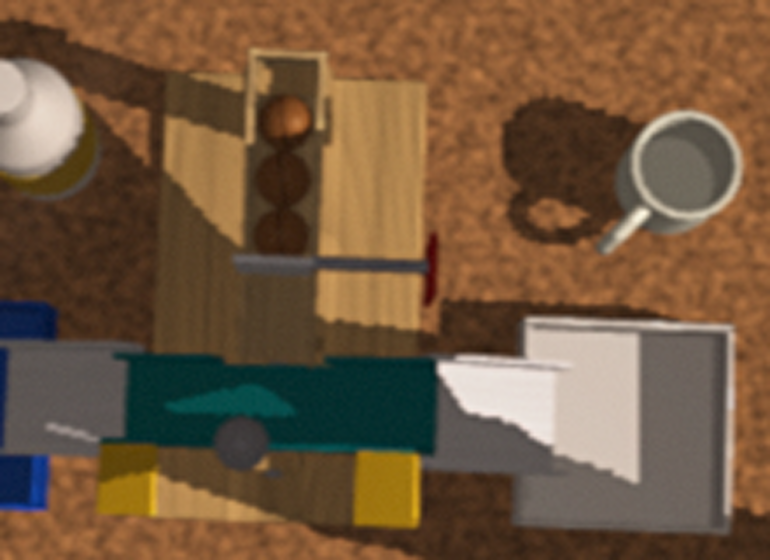

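View pics/scene0z.png

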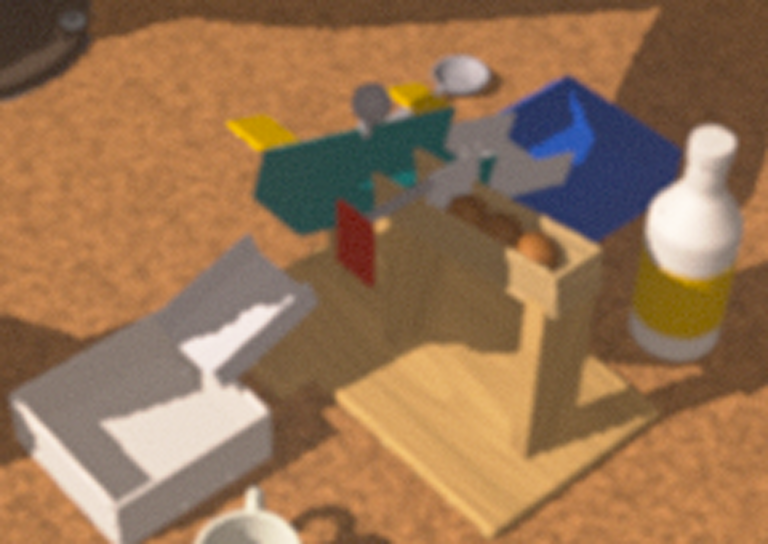

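The right pad is raised, at about (0.470, -0.016, 0.181). The left pad is down, so I'll press the right one. The plate face is at about (0.592, -0.037) and the stand's yaw is about 0. I'll move over the right pad with the gripper closed, turned to yaw 0.

Call:
apply_moves --deltas '[{"tx": 0.03,"tz": 0.035,"turn": 0.1,"gripper": 0},{"tx": 0.065,"tz": 0.07,"turn": 0.2,"gripper": 0},{"tx": 0.095,"tz": 0.105,"turn": 0.3,"gripper": 0},{"tx": 0.13,"tz": 0.14,"turn": 0.4,"gripper": 0},{"tx": 0.16,"tz": 0.175,"turn": 0.47,"gripper": 0}]' --newtons 20

```text
invalid input at $.deltas[0]: expected keys tx, ty, tz, turn, gripper
```

Call:
apply_moves --deltas '[{"tx": 0.03,"ty": 0,"tz": 0.035,"turn": 0.1,"gripper": 0},{"tx": 0.065,"ty": 0,"tz": 0.07,"turn": 0.2,"gripper": 0},{"tx": 0.095,"ty": 0,"tz": 0.105,"turn": 0.3,"gripper": 0},{"tx": 0.13,"ty": 0,"tz": 0.14,"turn": 0.4,"gripper": 0},{"tx": 0.16,"ty": 0,"tz": 0.175,"turn": 0.47,"gripper": 0}]' --newtons 20

```text
time_s: 0.6
tcp_pos: [0.3695, -0.3711, 0.2432]
eef_rot: [-90.0, 0.0, -0.2]
contact_force: [0.8, 0.2, 0.7]
gripper_width: 0.0533
```

Call:
apply_moves --deltas '[{"tx": 0.012,"ty": 0,"tz": 0.04,"turn": 0,"gripper": 0},{"tx": 0.024,"ty": 0,"tz": 0.08,"turn": 0,"gripper": 0},{"tx": 0.036,"ty": 0,"tz": 0.12,"turn": 0,"gripper": 0},{"tx": 0.048,"ty": 0,"tz": 0.16,"turn": 0,"gripper": 0},{"tx": 0.06,"ty": 0,"tz": 0.2,"turn": 0,"gripper": 0}]'

```text
time_s: 1.1
tcp_pos: [0.4291, -0.1713, 0.2435]
eef_rot: [-90.0, -0.0, 0.0]
contact_force: [0.7, -1.1, -0.5]
gripper_width: 0.0129
```

Call:
apply_moves --deltas '[{"tx": 0.009,"ty": 0,"tz": 0.04,"turn": 0,"gripper": 0},{"tx": 0.018,"ty": 0,"tz": 0.08,"turn": 0,"gripper": 0},{"tx": 0.027,"ty": 0,"tz": 0.115,"turn": 0,"gripper": 0},{"tx": 0.037,"ty": 0,"tz": 0.142,"turn": 0,"gripper": 0},{"tx": 0.037,"ty": 0,"tz": 0.142,"turn": 0,"gripper": 0}]'

```text
time_s: 1.6
tcp_pos: [0.4669, -0.0283, 0.2434]
eef_rot: [-90.0, -0.0, 0.2]
contact_force: [-0.5, -0.0, -0.8]
gripper_width: 0.0002
```

Run:
```python
from h import *
for n in("scene","top"): snap(n,n+"1")
a=cv2.imread('pics/top1.png')[120:280,180:400];a=cv2.resize(a,(560,407))
b=cv2.imread('pics/scene1.png')[100:290,140:400];b=cv2.resize(b,(780,570))
cv2.imwrite('pics/top1z.png',a);cv2.imwrite('pics/scene1z.png',b)
s=r.get_state();print(s['tcp_pos'],s['eef_rot'],s['contact_force'],s['gripper_width'],s['time_s'])
```

```text
[ 0.46587163 -0.03042477  0.24322405] [-9.00101274e+01  5.12241046e-02  1.37514996e-01] [-0.28829996 -0.38583311 -0.08790827] 0.0003201282191714965 1.7
```

View pics/top1z.png

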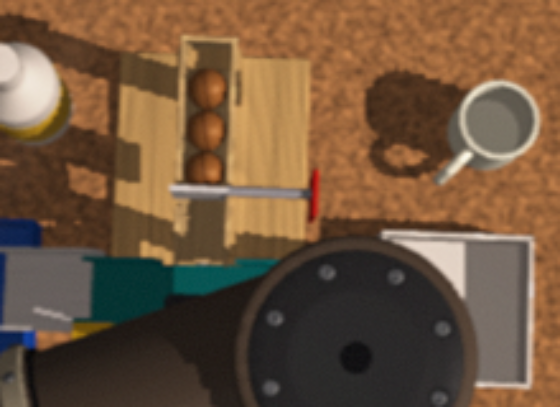

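View pics/scene1z.png

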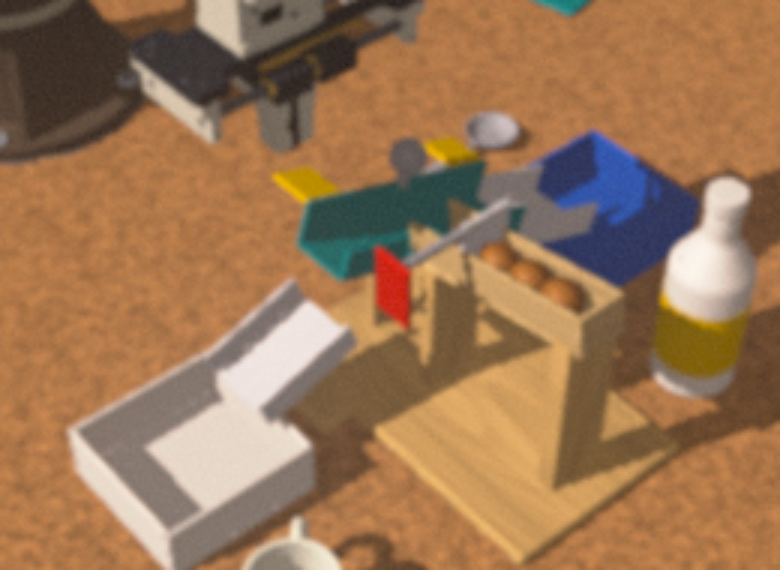

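The closed fingers are above the raised right pad, and the walnuts are still behind the shutter. Descending now.

Call:
apply_moves --deltas '[{"tx": 0,"ty": 0.015,"tz": 0,"turn": 0,"gripper": 0},{"tx": 0,"ty": 0.03,"tz": 0,"turn": 0,"gripper": 0},{"tx": 0,"ty": 0.04,"tz": 0,"turn": 0,"gripper": 0},{"tx": 0,"ty": 0.045,"tz": 0,"turn": 0,"gripper": 0},{"tx": 0,"ty": 0.05,"tz": 0,"turn": 0,"gripper": 0}]'

```text
time_s: 2.2
tcp_pos: [0.4661, -0.0315, 0.1936]
eef_rot: [-90.0, -0.0, 0.0]
contact_force: [0.2, -0.6, 1.0]
gripper_width: 0.0007
```

Call:
apply_moves --deltas '[{"tx": 0,"ty": 0.005,"tz": 0,"turn": 0,"gripper": 0},{"tx": 0,"ty": 0.01,"tz": 0,"turn": 0,"gripper": 0},{"tx": 0,"ty": 0.015,"tz": 0,"turn": 0,"gripper": 0},{"tx": 0,"ty": 0.02,"tz": 0,"turn": 0,"gripper": 0},{"tx": 0,"ty": 0.024,"tz": 0,"turn": 0,"gripper": 0}]'

```text
time_s: 2.7
tcp_pos: [0.466, -0.0309, 0.1691]
eef_rot: [-90.0, 0.0, 0.0]
contact_force: [-0.5, -0.1, 0.1]
gripper_width: 0.0005
```

Call:
apply_moves --deltas '[{"tx": 0,"ty": 0,"tz": 0,"turn": 0,"gripper": 0},{"tx": 0,"ty": 0,"tz": 0,"turn": 0,"gripper": 0}]'

```text
time_s: 2.9
tcp_pos: [0.4662, -0.0309, 0.1695]
eef_rot: [-90.0, 0.0, 0.1]
contact_force: [0.3, 0.4, -0.1]
gripper_width: 0.0
```

Run:
```python
from h import *
snap("scene","scene2")
b=cv2.imread('pics/scene2.png')[100:290,140:400];b=cv2.resize(b,(780,570))
cv2.imwrite('pics/scene2z.png',b)
s=r.get_state();print(s['tcp_pos'],s['contact_force'],s['time_s'])
```

```text
[ 0.46624816 -0.03086917  0.16970179] [-0.36557851  0.3852261   0.2302488 ] 2.95
```

View pics/scene2z.png

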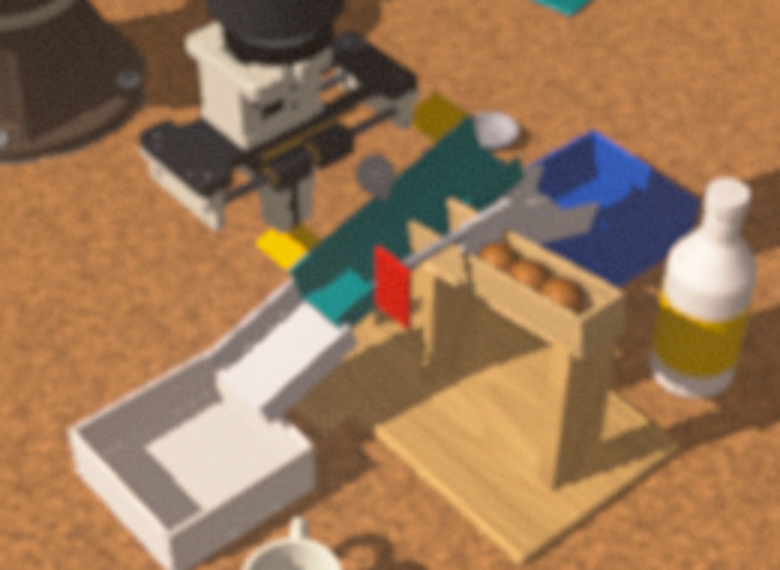

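The trough rocked over to the right side and the force is back near zero. The walnuts have not moved. Next I'll raise the arm and re-measure the plate.

Call:
apply_moves --deltas '[{"tx": 0,"ty": -0.02,"tz": 0,"turn": 0,"gripper": 0},{"tx": 0,"ty": -0.045,"tz": 0,"turn": 0,"gripper": 0},{"tx": 0,"ty": -0.07,"tz": 0,"turn": 0,"gripper": 0},{"tx": 0.03,"ty": -0.07,"tz": -0.02,"turn": 0,"gripper": 0},{"tx": 0.06,"ty": -0.07,"tz": -0.04,"turn": 0,"gripper": 0}]'

```text
time_s: 3.45
tcp_pos: [0.5274, -0.0709, 0.2417]
eef_rot: [-89.9, -0.2, 0.2]
contact_force: [0.5, 0.5, 0.1]
gripper_width: 0.0004
```

Call:
apply_moves --deltas '[{"tx": 0.03,"ty": 0,"tz": -0.015,"turn": 0,"gripper": 0},{"tx": 0.05,"ty": 0,"tz": -0.025,"turn": 0,"gripper": 0},{"tx": 0.066,"ty": 0,"tz": -0.03,"turn": 0,"gripper": 0},{"tx": 0.066,"ty": 0,"tz": -0.03,"turn": 0,"gripper": 0}]'

```text
time_s: 3.85
tcp_pos: [0.5937, -0.1016, 0.2389]
eef_rot: [-90.0, 0.0, -0.0]
contact_force: [-0.6, 0.7, -0.6]
gripper_width: 0.0005
```

```bash
python3 - <<'E'
from h import *
for n in("scene","top"): snap(n,n+"3")
b=cv2.imread('pics/scene3.png')[100:290,140:400];b=cv2.resize(b,(780,570))
cv2.imwrite('pics/scene3z.png',b)
p=np.load('pics/scene3_p.npy');d=np.load('pics/scene3_d.npy');W=cloud('scene',d)
m=(W[...,2]>.13)&(W[...,0]>.56)&(W[...,0]<.74)&(W[...,1]>.01)&(W[...,1]<.09)
print('ramp/walnut top z',np.percentile(W[m][:,2],[50,90,99]))
E
python3 m.py 3
```

```text
ramp/walnut top z [0.17316219 0.19085048 0.5760477 ]
scene table z -0.0015690734324254052
yellow [227 178   6   6  24] med [ 0.4607 -0.044   0.1304] lo [ 0.454 -0.05   0.128] hi [ 0.466 -0.039  0.134]
red [265 183  11  24 173] med [ 0.5934 -0.0378  0.1792] lo [ 0.58  -0.039  0.156] hi [ 0.608 -0.036  0.201]
teal [249 150  64  58 748] med [0.514  0.07   0.1305] lo [ 0.495 -0.024  0.105] hi [0.546 0.131 0.16 ]
top table z 0.0012407045632553126
yellow [291 251  17  20 309] med [ 0.4683 -0.0336  0.1345] lo [ 0.451 -0.048  0.129] hi [ 0.485 -0.019  0.14 ]
teal [260 223  46  27 820] med [0.5193 0.0031 0.1119] lo [ 0.494 -0.028  0.101] hi [0.539 0.042 0.134]
```

View pics/scene3z.png

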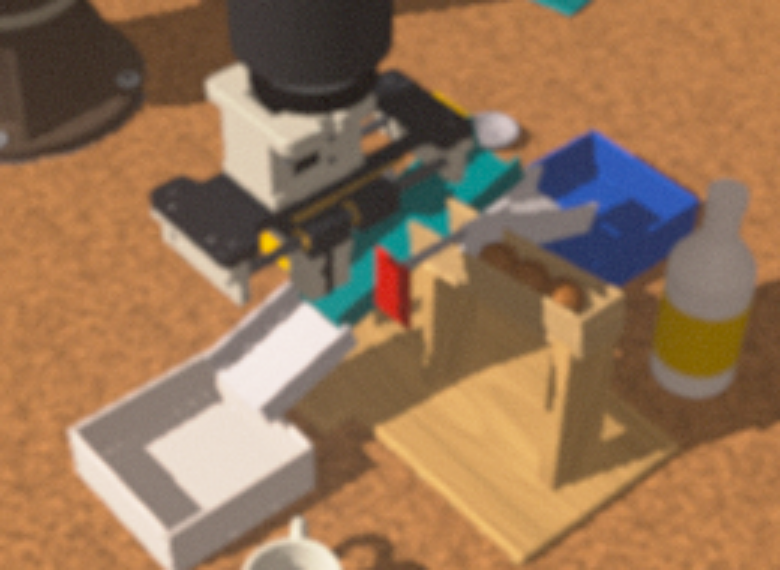

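The trough has stayed down on the right. The plate face is at y≈-0.037 and x≈0.594. I'll lower beside it and push towards +y.

Call:
apply_moves --deltas '[{"tx": 0,"ty": 0.02,"tz": 0,"turn": 0,"gripper": 0},{"tx": 0,"ty": 0.035,"tz": 0,"turn": 0,"gripper": 0},{"tx": 0,"ty": 0.045,"tz": 0,"turn": 0,"gripper": 0},{"tx": 0,"ty": 0.045,"tz": 0.015,"turn": 0,"gripper": 0},{"tx": 0,"ty": 0.045,"tz": 0.03,"turn": 0,"gripper": 0}]'

```text
time_s: 4.45
tcp_pos: [0.592, -0.07, 0.1951]
eef_rot: [-90.0, -0.0, 0.0]
contact_force: [0.3, 1.0, 1.0]
gripper_width: 0.0005
```

Call:
apply_moves --deltas '[{"tx": 0,"ty": 0,"tz": 0.01,"turn": 0,"gripper": 0},{"tx": 0,"ty": 0,"tz": 0.02,"turn": 0,"gripper": 0},{"tx": 0,"ty": 0,"tz": 0.03,"turn": 0,"gripper": 0},{"tx": 0,"ty": 0,"tz": 0.04,"turn": 0,"gripper": 0},{"tx": 0,"ty": 0,"tz": 0.05,"turn": 0,"gripper": 0}]'

```text
time_s: 4.95
tcp_pos: [0.5924, -0.0201, 0.195]
eef_rot: [-90.0, -0.0, 0.1]
contact_force: [-0.1, -3.3, 2.0]
gripper_width: 0.0007
```

Call:
apply_moves --deltas '[{"tx": 0,"ty": 0,"tz": 0.004,"turn": 0,"gripper": 0},{"tx": 0,"ty": 0,"tz": 0.008,"turn": 0,"gripper": 0}]'

```text
time_s: 5.15
tcp_pos: [0.5923, -0.0124, 0.1947]
eef_rot: [-90.0, -0.0, 0.1]
contact_force: [0.8, -2.1, 2.3]
gripper_width: 0.0001
```

```bash
python3 - <<'E'
from h import *
snap("scene","scene4")
b=cv2.imread('pics/scene4.png')[100:290,140:400];b=cv2.resize(b,(780,570))
cv2.imwrite('pics/scene4z.png',b)
s=r.get_state();print(s['tcp_pos'],s['contact_force'],s['time_s'])
E
python3 m.py 4 2>/dev/null| grep -m1 red
```

```text
[ 0.59220589 -0.01206571  0.19460297] [ 1.67267871 -0.70215368  1.29715731] 5.2
red [287 190   4   9  16] med [0.6075 0.0037 0.1664] lo [0.601 0.002 0.154] hi [0.61  0.006 0.176]
```

View pics/scene4z.png

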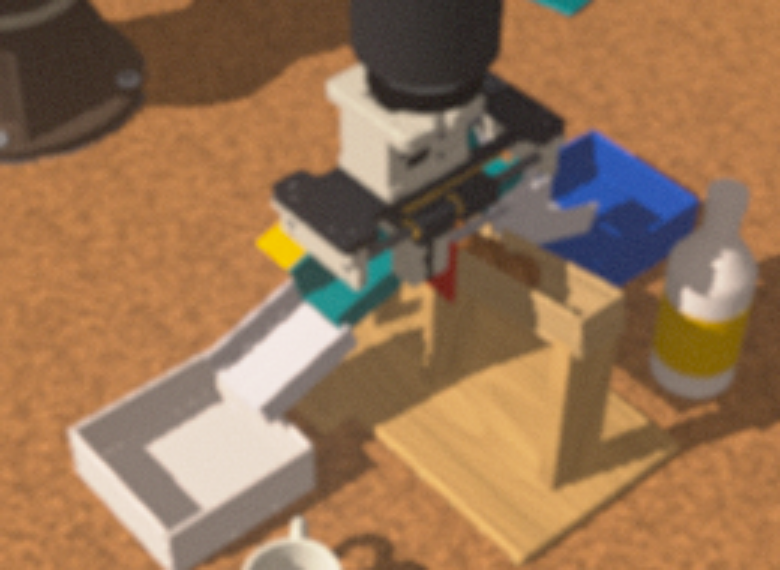

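The walnuts have started rolling, with the plate at y≈0.004. I'll push gently on to the stop.

Call:
apply_moves --deltas '[{"tx": 0,"ty": 0,"tz": 0.003,"turn": 0,"gripper": 0},{"tx": 0,"ty": 0,"tz": 0.005,"turn": 0,"gripper": 0},{"tx": 0,"ty": 0,"tz": 0.007,"turn": 0,"gripper": 0}]'

```text
time_s: 5.5
tcp_pos: [0.592, -0.006, 0.1944]
eef_rot: [-90.0, 0.0, 0.0]
contact_force: [0.5, -4.5, 0.6]
gripper_width: 0.0002
```

Call:
apply_moves --deltas '[{"tx": 0,"ty": 0,"tz": 0.001,"turn": 0,"gripper": 0},{"tx": 0,"ty": 0,"tz": 0.002,"turn": 0,"gripper": 0},{"tx": 0,"ty": 0,"tz": 0.002,"turn": 0,"gripper": 0}]'

```text
time_s: 5.8
tcp_pos: [0.5919, -0.0057, 0.1946]
eef_rot: [-90.2, 0.0, 0.0]
contact_force: [2.8, -10.2, 0.3]
gripper_width: 0.0001
```

Call:
apply_moves --deltas '[{"tx": 0,"ty": 0,"tz": -0.015,"turn": 0,"gripper": 0},{"tx": 0,"ty": 0,"tz": -0.04,"turn": 0,"gripper": 0},{"tx": 0,"ty": 0,"tz": -0.07,"turn": 0,"gripper": 0},{"tx": 0,"ty": -0.04,"tz": -0.08,"turn": 0,"gripper": 0},{"tx": 0,"ty": -0.08,"tz": -0.09,"turn": 0,"gripper": 0}]'

```text
time_s: 6.3
tcp_pos: [0.591, -0.0952, 0.2741]
eef_rot: [-90.0, 0.2, -0.0]
contact_force: [1.9, -0.3, 0.3]
gripper_width: 0.0007
```

Call:
apply_moves --deltas '[{"tx": -0.03,"ty": -0.03,"tz": -0.04,"turn": 0,"gripper": 0},{"tx": -0.06,"ty": -0.06,"tz": -0.08,"turn": 0,"gripper": 0},{"tx": -0.09,"ty": -0.06,"tz": -0.12,"turn": 0,"gripper": 0},{"tx": -0.1,"ty": -0.06,"tz": -0.16,"turn": 0,"gripper": 0},{"tx": -0.1,"ty": -0.06,"tz": -0.2,"turn": 0,"gripper": 0}]'

```text
time_s: 6.8
tcp_pos: [0.4902, -0.2954, 0.3363]
eef_rot: [-90.0, -0.2, 0.1]
contact_force: [1.2, 0.6, 0.4]
gripper_width: -0.0002
```

```bash
python3 - <<'E'
from h import *
for n in("scene","top"): snap(n,n+"5")
b=cv2.imread('pics/scene5.png')[100:290,140:400];b=cv2.resize(b,(780,570))
cv2.imwrite('pics/scene5z.png',b)
s=r.get_state();print(s['tcp_pos'],s['contact_force'],s['time_s'])
E
python3 m.py 5
```

```text
[ 0.49075679 -0.29803943  0.33418468] [-0.56378424  0.72968044 -0.02657093] 6.9
scene table z -0.0015002686185814351
yellow [275 131  20  16 184] med [0.4719 0.1129 0.1792] lo [0.456 0.098 0.174] hi [0.489 0.128 0.185]
yellow [226 172  20  17 199] med [ 0.4712 -0.0341  0.1337] lo [ 0.454 -0.049  0.129] hi [ 0.488 -0.019  0.139]
red [283 176  11  21  83] med [0.599  0.0102 0.1799] lo [0.587 0.008 0.157] hi [0.61  0.012 0.2  ]
teal [277 149  10   9  18] med [0.4952 0.084  0.1664] lo [0.493 0.072 0.161] hi [0.498 0.098 0.173]
teal [286 150  26  18 257] med [0.5178 0.1129 0.1467] lo [0.501 0.092 0.138] hi [0.546 0.137 0.165]
teal [284 168   6   7  26] med [0.522  0.077  0.1319] lo [0.514 0.071 0.13 ] hi [0.533 0.082 0.136]
teal [245 170  38  38 433] med [0.5143 0.0138 0.1155] lo [ 0.501 -0.03   0.101] hi [0.543 0.061 0.128]
top table z 0.0012731825925689222
yellow [214 247  19  21 364] med [0.4699 0.1133 0.1803] lo [0.452 0.099 0.174] hi [0.487 0.128 0.185]
yellow [291 251  17  20 303] med [ 0.4684 -0.0335  0.1348] lo [ 0.451 -0.048  0.129] hi [ 0.486 -0.019  0.141]
teal [ 212  219   94   31 2022] med [0.518  0.0643 0.1306] lo [ 0.493 -0.021  0.103] hi [0.54  0.132 0.163]
```

View pics/scene5z.png

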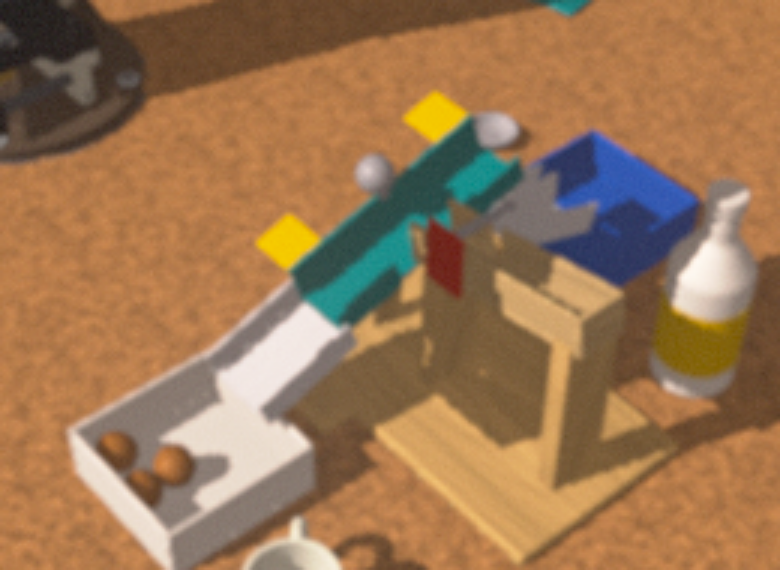

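View pics/top5.png

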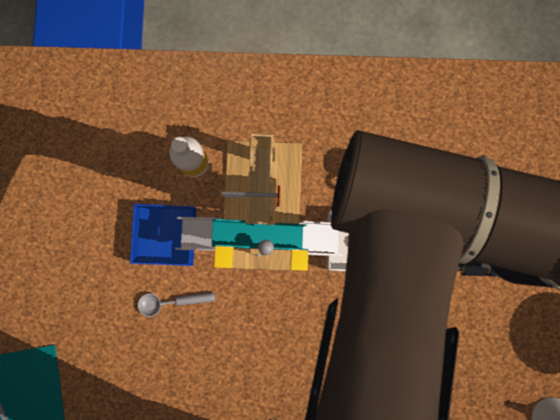

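All three walnuts are in the white tub. I'll wait a moment, then check that they are at rest and how far they lie from the tub's centre.

Call:
apply_moves --deltas '[{"tx": -0.03,"ty": 0,"tz": -0.04,"turn": 0,"gripper": 0},{"tx": -0.05,"ty": 0,"tz": -0.08,"turn": 0,"gripper": 0},{"tx": -0.08,"ty": 0,"tz": -0.12,"turn": 0,"gripper": 0},{"tx": -0.1,"ty": 0,"tz": -0.16,"turn": 0,"gripper": 0},{"tx": -0.1,"ty": 0,"tz": -0.2,"turn": 0,"gripper": 0}]'

```text
time_s: 7.4
tcp_pos: [0.39, -0.4952, 0.3354]
eef_rot: [-90.0, -0.1, -0.0]
contact_force: [1.3, 0.3, 0.8]
gripper_width: 0.0002
```

Call:
apply_moves --deltas '[{"tx": 0,"ty": 0,"tz": 0,"turn": 0,"gripper": 0},{"tx": 0,"ty": 0,"tz": 0,"turn": 0,"gripper": 0},{"tx": 0,"ty": 0,"tz": 0,"turn": 0,"gripper": 0},{"tx": 0,"ty": 0,"tz": 0,"turn": 0,"gripper": 0},{"tx": 0,"ty": 0,"tz": 0,"turn": 0,"gripper": 0}]'

```text
time_s: 7.9
tcp_pos: [0.3929, -0.4931, 0.335]
eef_rot: [-90.0, -0.0, 0.1]
contact_force: [-0.5, 0.4, -0.0]
gripper_width: 0.0004
```

Run:
```python
from h import *
for n in("scene","top"): snap(n,n+"6")
a=cv2.imread('pics/scene6.png')[190:300,150:270];a=cv2.resize(a,(480,440),interpolation=2)
b=cv2.imread('pics/scene5.png')[190:300,150:270];b=cv2.resize(b,(320,293));c=np.zeros((440,800,3),np.uint8);c[:,:480]=a;c[:293,480:]=b
cv2.imwrite('pics/s6z.png',c)
t0=np.load('pics/top0_p.npy');t6=np.load('pics/top6_p.npy')
cv2.imwrite('pics/t6z.png',np.hstack([cv2.resize(x[190:290,300:410,::-1],(396,360)) for x in (t0,t6)]))
s=r.get_state();print(s['tcp_pos'],s['contact_force'],s['time_s'])
```

```text
[ 0.39284237 -0.49333382  0.33497385] [ 0.57166543 -0.25874025 -0.05238318] 8.0
```

View pics/s6z.png

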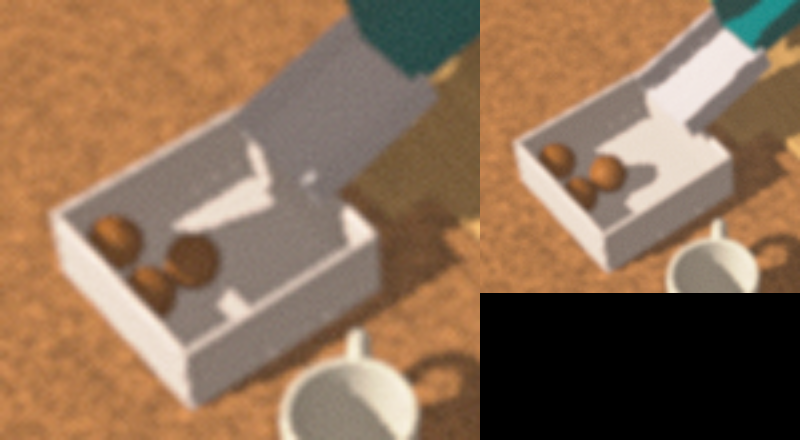

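View pics/t6z.png

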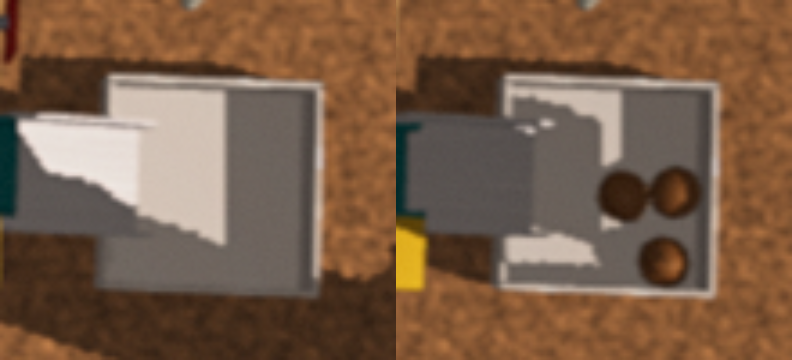

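The walnuts are at rest in the unmoved tub, at most about 60 mm from its centre. Handing in.

```bash
python3 -c "
from plant import r
r.close_job()"
```

```text
the job is handed in; nothing more can be done
```

The walnut feed now runs to the right chute, and all three walnuts are in the white tub. I handed the job in just after 8.0 s on the robot's clock; no verdict comes back.

I pressed the raised right pad with the closed fingers until the trough rocked over. I then pushed the red plate until the force rose to about 10 N at its stop, and moved the arm clear.

**Last checks:**
- **Trough:** it stays down on the right. The left pad rose from z≈0.136 to 0.180 m, and the right pad is at about 0.134 m.
- **Shutter:** the plate face moved from y≈-0.037 to +0.010 m. That is 47 mm of travel, and it started about 1–4 mm open, so it is at or near its 50 mm stop.
- **Walnuts:** they lie in the same places in two pictures about 1 s apart. The farthest is about 60 mm from the tub's centre, estimated by eye from the top view.
- **Surroundings:** the white tub looks unmoved when the first and last top views are compared. The arm did not go near the bottle, mug, spoon or blue tub, and they look unmoved, but I did not measure them.

No check failed or disagreed.

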